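Tuck a new wear strip under the lapped plate of a dust chute and hold it down

TASK

Reline the blue dust-chute floor: pick up the new wear strip by its yellow lip bar and slide its plain front edge under the lapped steel plate, fully home against the stop inside along its whole width and centred between the chute's side cheeks, without lifting the lapped plate. Finish while holding the strip there, pressed firmly down flat on the chute floor for the riveter: do not let go of it or ease off at the end. Leave everything else on the bench where it is.

Things in the scene. Friction and masses are not known exactly. Their poses are not given: they have to be found in the camera images.
- chute_slot (a point): Point ON the chute's bed (30 mm above the bench), on its centre line, directly below the free edge of the bright steel lapped plate. x points straight in under the lap (the tucking direction, away from the robot within 0.3 rad), y along the lap's edge, z up. Slot under the lap: 6 mm high, 182 mm wide, 35 mm deep; the fixed stop is at x = +35 mm. Lapped plate 3 mm thick, top 9 mm above the bed.
- chute: Fixed blue steel chute floor, 260 x 200 mm, side feet out to y = +-129 mm. Axes as chute_slot; origin on the bench under its middle: 20 mm back (-x) from chute_slot, 30 mm below. Open level bed from x = -130 to +20 mm; side cheeks' inner faces at y = +-94 mm, rising 22 mm above the bed. From x = 75 to 130 mm the fixed part of the upper plate, top 39 mm above the bench.
- lap (a joint): How far the lapped plate is bent up, rad: 0 at rest, positive = free edge raised (0.1 rad = 5.5 mm at the edge). It bends about a line 55 mm in from its free edge, like a stiff spring: about 2 N upward at the free edge starts it, about 5.5 N raises it by 0.1 rad.
- strip: New wear strip, loose, starting flat on the bench at the robot's right; 0.28 kg give or take a quarter. Bare metal plate 80 mm (x) by 150 mm (y), 3 mm thick, with a yellow lip bar along its rear edge. Origin: centre of the plate's underside; +x points to the plain front edge, 40 mm from the origin; z up.
- strip_bar (a point): Centre of the yellow lip bar, the place to grip: bar 10 mm thick (strip's x), 150 mm long (y), from 3 to 26 mm above the plate's underside; this point is 35 mm behind the strip's origin (-x), 14.5 mm above the underside. Axes as the strip. The front edge is 75 mm ahead (+x), the rear edge 5 mm behind.
- strip_left (a point): Point on the underside of the strip's front edge, 40 mm ahead of the strip's origin and 70 mm to its left (+y; 5 mm short of the corner).
- strip_right (a point): The same at the right end of the front edge, 70 mm to -y.
- compound_bar: Bystander: pinkish polishing-compound bar, 110 x 45 x 38 mm, to the right of the strip. Origin under its centre.
- wrench: Bystander: steel wrench lying on the bench beyond the strip. 
- rivet_tin: Bystander: small red rivet tin, diameter 42 mm, 28 mm tall, standing on the fixed upper plate of the chute behind the slot. Origin under its centre.
- felt_wheel: Bystander: spare felt wheel lying flat, diameter 124 mm, 26 mm high, left of the chute. Origin under its centre.
- hammer: Bystander: hammer lying left of the chute.
- oil_bottle: Bystander: amber bottle, diameter 60 mm, 120 mm tall, behind the chute. Origin under its centre.
- square: Bystander: steel try square lying behind the chute, 150 x 100 mm.
Things that resemble listed ones, but are neither listed nor needed, are in the scene too. Several things look just like the strip: the one meant starts farthest to the robot's right.

How it is judged:
By the outcome, as a careful person would: the job done as asked, in the order asked, and still so for the second after the job is handed in, while the arm keeps its last pose, push and grip.
It also fails if it takes over 38 s, if anything falls off the work surface, if the arm or the gripper's body presses on something with over 40 N, if the wrist force passes 120 N, or if a joint passes its speed limit or range.

ROBOT

A 6-joint arm with a two-finger parallel gripper is mounted at the origin on the work surface. World frame = base frame: x ahead of the robot, y to its left, z up, the work surface at z = 0. Lengths are in m, angles in rad, forces in N, time in s.
With the tool pointing down it reaches from about 0.325 to 0.85 m from the base axis. Payload 15.5 kg.
Tool frame: the origin (TCP) lies midway between the tips of the shut fingers; the grasp point (between the pads) lies 19 mm behind it; z points along the fingers, y is the line along which they close (so a half turn about z gives the same grasp; the last joint's range is limited). The gripper opens to 91 mm and grips with 3 to 60 N. Pads are 32 mm wide; open, the fingers measure 118 mm over their backs; the gripper's body (76 mm by 178 mm) begins 60 mm behind the grasp point.
Start: joints at [-0.096, 0.494, 1.345, -0, 1.302, -0.096], TCP at [0.625, 0, 0.214] pointing down, gripper open.
Joint ranges: [-2.91, 2.91], [-0.82, 2.16], [0.22, 2.67], [-1.22, 4.37], [0.12, 2.79], [-3.08, 3.08]. Speed limits (rad/s): [1.89, 1.89, 2.57, 3.01, 3.01, 3.01].

INTERFACE

Orientations are given as a unit quaternion [w, x, y, z].
In Python, from rig import get_obs, capture, finish_job, regions_of, place_of gives the robot as it stands.
- The arm moves only by the tool arm_command, never from a script. Its argument "deltas" is one flat list of numbers, 7 for each row, row after row: the gripper command: -1 is shut, 1 is fully open, values between are in proportion, then the shift along the world's x, y, z in mm, then the turn, a rotation vector about the world's x, y, z in degrees. A call has 1 to 12 rows; each row is the pose to reach, as a shift and turn from the pose commanded when the call began; what a row does not reach only later rows make up. A row lasts 1/12 s, in which the tool goes at most 41.7 mm and 7.16 degrees, less where a joint would pass 70% of its speed; a pose out of reach is approached as far as the arm can. A call with a gripper value outside its range is refused whole. The fingers move at their own pace and stop on an object; "grip_force" is the grip in N (left out, the last holds). Time passes only in rows, so rows that repeat a pose let the fingers close. It gives the time, the measured TCP pose, the force, the opening and the grip force at its end, in the units of the state.
- get_obs(): the state, without advancing time (a new reading comes with each control period).
- capture(name): name is "scene" or "side" or "wrist"; returns a dict with "pixels" (400x640x3 uint8, blue, green, red), "depth" (400x640 float32, m along the optical axis (not along the pixel's ray), 0 where there is no reading), "fovy" (degrees; the focal length in pixels is half the picture's height over the tangent of half this angle, whatever the lens; pixels are square), "cx", "cy" (the principal point, pixels), "xyz" and "attitude" of the camera in the world. Camera axes: x right, y down, z forward; pixel columns grow to the right and rows downward; lengths in m; the calibration is good to about 2 mm. A picture is of the moment at which its call begins.
- finish_job(): hands the job in; it is judged then, once.
Trained networks look in a picture, given as the dict that the camera call returned (one of the last four; its "shot" number tells which), for a name from the list of things; names that differ only in an ending like _2 or _b are one class to them, and where a whole thing is asked for, a point or a joint stands for the part that bears it (a point fixed in the world has none). Each returns a list of dicts, best first, with "p" (0 to 1); they miss things now and then, are a little off and sometimes report something else, mostly with a low value. They report only what shows in the picture. A call takes as long as a camera call. They do not tell look-alikes from the thing itself.
- regions_of(target, picture): "region" (400x640 bool, what is visible of it) and "bbox" ([left, top, right, bottom] in pixels, round what is visible of it).
- place_of(target, picture): "position" ([column, row] in pixels: a listed point, or the origin of a listed thing).
The state is a dict: "time": time; "joint_positions": joint angles; "joint_velocities": joint speeds; "joint_efforts": joint torques, N m; "tcp_pos": TCP position; "eef_rot": TCP orientation; "contact_force": force on the tool from outside, world axes, zero at the start; "moment": the same for the moment, N m; "gripper_width": opening from 0.0 (shut) to 1.0 (fully open); "grasp_force": force on a finger pad.
Only numpy, scipy, OpenCV 4.12 (cv2) and the standard library are available. Lean on these libraries where they do the work, as an engineer would, in place of code of your own. Each camera call takes 0.05 s, during which the arm holds its last target. There are 200 camera calls.

## Working session

There is one attempt and no reset: what is moved stays moved. The work goes in short steps, Python scripts to look and compute and a tool call to move; the robot and the scene stay as the last step left them, time stands still between calls to the robot, and variables do not carry over. Pictures are saved under pics/ and viewed, at most 10 in all, crops included, and the job is handed in when it is done.

Besides the shell and the picture viewer there is one more tool, called after "Emit:" in YAML: its name, and indented under it one key for each argument. arm_command: Moves the arm, as the interface text tells. Its arguments: {"type":"object","properties":{"deltas":{"type":"array","items":{"type":"number"}},"grip_force":{"type":"number"}},"required":["deltas"]}

```bash
mkdir -p pics; cat > h.py <<'E'
import numpy as np, cv2
from rig import *
from scipy.spatial.transform import Rotation as R
def rot(c):
    a=np.array(c["attitude"],float)
    return a if a.shape==(3,3) else R.from_quat(a,scalar_first=True).as_matrix()
def foc(c): return 200/np.tan(np.radians(c["fovy"])/2)
def cloud(c):
    f=foc(c);d=c["depth"];v,u=np.mgrid[0:400,0:640]
    P=np.stack([(u-c["cx"])/f*d,(v-c["cy"])/f*d,d],-1)
    P=P@rot(c).T+np.array(c["xyz"]);P[d==0]=np.nan
    return P
def onz(c,px,z):
    f=foc(c);r=rot(c)@np.array([(px[0]-c["cx"])/f,(px[1]-c["cy"])/f,1]);o=np.array(c["xyz"])
    return o+r*(z-o[2])/r[2]
E
python3 - <<'E'
from h import *
o=get_obs();print(o)
for n in ["scene","side"]:
    c=capture(n);print(n,c["fovy"],c["xyz"],c["attitude"],c["cx"],c["cy"])
    cv2.imwrite(f"pics/{n}0.png",c["pixels"])
    for t,z in [("strip_bar",.0145),("strip",0),("strip_left",0),("strip_right",0),("chute_slot",.03),("chute",0)]:
        for d in place_of(t,c)[:4]: print(t,round(d["p"],2),np.round(d["position"]),onz(c,d["position"],z).round(4))
E
```

```text
{'time': 0.0, 'joint_positions': array([-9.54979205e-02,  4.94201146e-01,  1.34614236e+00, -1.32531680e-05,
        1.30248372e+00, -9.54652422e-02]), 'joint_velocities': array([ 0.00014943,  0.00104209, -0.00025253,  0.00053127, -0.00133711,
        0.00138487]), 'joint_efforts': array([-1.07322368e-03, -8.78814626e+01, -3.81857479e+01,  7.05250050e-02,
        5.33505273e-02, -1.50444166e-04]), 'tcp_pos': array([6.24617163e-01, 3.66448175e-05, 2.13323287e-01]), 'eef_rot': array([-4.72046434e-04,  7.07116955e-01,  7.07096338e-01, -3.97813414e-04]), 'contact_force': array([0.85263414, 0.75621746, 0.18495624]), 'moment': array([ 0.01631602, -0.03672444, -0.02194788]), 'grasp_force': 0.0, 'gripper_width': 0.9998838462834613}
scene 50.96737453362841 [1.13184376 0.35992978 0.98085948] [-0.15304398  0.46171778  0.82704091 -0.28177573] 319.2321079438387 202.83781135705016
strip_bar 0.8 [233. 149.] [ 0.4672 -0.3859  0.0145]
strip_bar 0.64 [301. 180.] [ 0.4612 -0.1272  0.0145]
strip 0.92 [233. 160.] [ 0.4968 -0.3652  0.    ]
strip 0.72 [296. 174.] [ 0.4388 -0.162   0.    ]
strip_left 0.96 [2
[... 474 characters left out ...]
561 -0.37    0.0145]
strip_bar 0.79 [410. 158.] [ 0.2207 -0.2913  0.0145]
strip_bar 0.67 [341. 182.] [ 0.4679 -0.125   0.0145]
strip 0.95 [346. 177.] [ 0.4537 -0.1675  0.    ]
strip 0.84 [394. 161.] [ 0.2783 -0.2856  0.    ]
strip 0.57 [337. 147.] [ 0.5102 -0.3398  0.    ]
strip_left 0.93 [397. 175.] [ 0.2665 -0.2061  0.    ]
strip_left 0.71 [342. 163.] [ 0.4768 -0.2441  0.    ]
strip_left 0.56 [336. 158.] [ 0.5031 -0.2714  0.    ]
strip_right 0.89 [382. 154.] [ 0.3282 -0.3204  0.    ]
strip_right 0.71 [369. 184.] [ 0.3655 -0.1466 -0.    ]
strip_right 0.69 [325. 136.] [ 0.5665 -0.4063  0.    ]
chute_slot 0.38 [350. 135.] [ 0.4612 -0.3867  0.03  ]
chute 0.81 [309. 240.] [0.5376 0.1336 0.    ]
```

View pics/scene0.png

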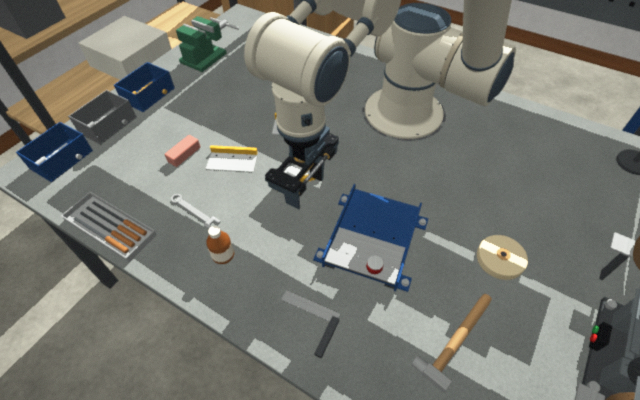

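View pics/side0.png

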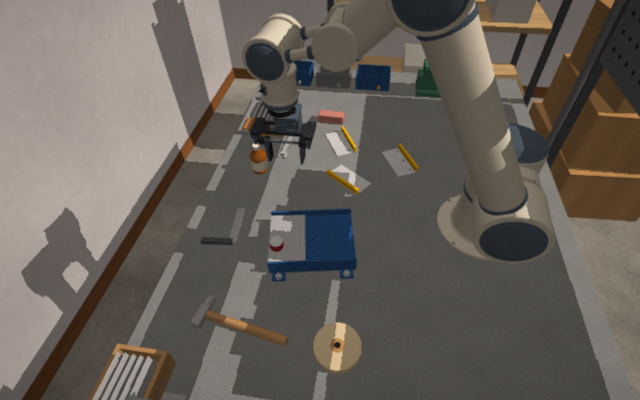

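Scene: the right-most strip is at about (233,155), white with the yellow bar. The chute is at (370,240), with the rivet tin on its plate. Side: the strip is at (342,140) and the chute at (312,240). I'll go above the bar and fit the chute from depth next.

Emit:
arm_command:
  deltas: [1,-39,-94,0,0,0,6,1,-78,-130,0,0,0,13,1,-110,-170,0,0,0,20,1,-130,-210,0,0,0,26,1,-156,-250,0,0,0,26,1,-156,-290,-10,0,0,26,1,-156,-330,-30,0,0,26,1,-156,-365,-50,0,0,26,1,-156,-377,-70,0,0,26,1,-156,-377,-90,0,0,26,1,-156,-377,-90,0,0,26,1,-156,-377,-90,0,0,26]

```text
time: 1.7
tcp_pos: [0.4667, -0.3802, 0.12]
eef_rot: [-0.002, 0.531, 0.847, 0.0]
contact_force: [-2.1, 1.1, -0.4]
gripper_width: 1.0
grasp_force: 0.0
```

```bash
python3 - <<'E'
from h import *
o=get_obs();print(o["time"],o["tcp_pos"],o["eef_rot"])
c=capture("wrist");cv2.imwrite("pics/w1.png",c["pixels"])
print(c["xyz"],c["attitude"],c["fovy"])
P=cloud(c)
for t,z in [("strip_bar",.0145),("strip",0),("strip_left",0),("strip_right",0)]:
    for d in place_of(t,c)[:2]: print(t,round(d["p"],2),np.round(d["position"]),onz(c,d["position"],z).round(4))
hsv=cv2.cvtColor(c["pixels"],cv2.COLOR_BGR2HSV)
m=cv2.inRange(hsv,(20,120,90),(35,255,255))>0
Q=P[m&(P[...,2]>.015)&(P[...,2]<.035)];
if len(Q)>30:
    r=cv2.minAreaRect((Q[:,:2]*1000).astype(np.float32));print("bar",len(Q),r,np.median(Q[:,2]))
for n in ["scene","side"]:
    c=capture(n);P=cloud(c);np.save(n+"P.npy",P);np.save(n+"I.npy",c["pixels"])
    cv2.imwrite(f"pics/{n}1.png",cv2.resize(c["pixels"][150:310,220:450],None,fx=3,fy=3))
    for t,z in [("chute_slot",.03),("chute",0),("rivet_tin",.039)]:
        for d in place_of(t,c)[:2]: print(t,round(d["p"],2),np.round(d["position"]),onz(c,d["position"],z).round(4))
    rg=regions_of("chute",c)[0];m=rg["region"];print(rg["p"],rg["bbox"])
    Q=P[m];Q=Q[np.isfinite(Q[:,0])]
    h,e=np.histogram(Q[:,2],bins=np.arange(0,.07,.002));print(h)
    r=cv2.minAreaRect((Q[(Q[:,2]>.02)&(Q[:,2]<.06)][:,:2]*1000).astype(np.float32));print(r)
E
```

```text
1.7 [ 0.46666967 -0.38015938  0.12004694] [-1.84932579e-03  5.31266868e-01  8.47202511e-01  1.09462940e-05]
[ 0.43211808 -0.30373819  0.29064755] [0.14299814 0.96413619 0.22131428 0.03182657] 69.23262925348375
strip_bar 0.9 [321. 195.] [ 0.4691 -0.3796  0.0145]
strip 0.76 [353. 187.] [ 0.4981 -0.3616  0.    ]
strip_left 0.72 [402.  54.] [ 0.4795 -0.2303  0.    ]
strip_right 0.92 [390. 251.] [ 0.5693 -0.4087  0.    ]
strip_right 0.71 [213.  75.] [ 0.3296 -0.3224  0.    ]
bar 2658 ((434.8634033203125, -345.4256591796875), (326.71044921875, 242.50428771972656), 26.228334426879883) 0.025641701704490483
chute_slot 0.82 [370. 240.] [0.5517 0.1529 0.03  ]
chute_slot 0.22 [312. 311.] [0.8013 0.128  0.03  ]
chute 0.56 [371. 237.] [0.5258 0.1439 0.    ]
rivet_tin 0.82 [374. 268.] [0.6255 0.2024 0.039 ]
rivet_tin 0.55 [371. 237.] [0.549  0.1533 0.039 ]
0.69 [312.6, 185.9, 429.5, 289.6]
[  13   39   96  137   83   48   39   43   24    3    4    8   30   70
  457 1188  976  355  222  704 1029  481   68   15   22   50  152  126
   28    1    0    0    0    0]
((527.6097412109375, 155.880859375), (263.7370910644531, 213.8128662109375), 10.90145206451416)
chute_slot 0.66 [303. 238.] [0.5542 0.1542 0.03  ]
chute 0.82 [309. 242.] [0.5362 0.143  0.    ]
chute 0.4 [259. 167.] [ 0.7886 -0.1782  0.    ]
rivet_tin 0.72 [277. 245.] [0.6253 0.1968 0.039 ]
0.89 [268.1, 205.7, 356.5, 279.8]
[ 47  97  98  54  38  48  41  40  36  35  33  47 191 716 876 431 143 342
 651 496 178  86  62  69 151 119  40   8   0   0   0   0   0   0]
((528.8330688476562, 151.0874786376953), (260.8174133300781, 205.65260314941406), 11.011568069458008)
```

View pics/w1.png

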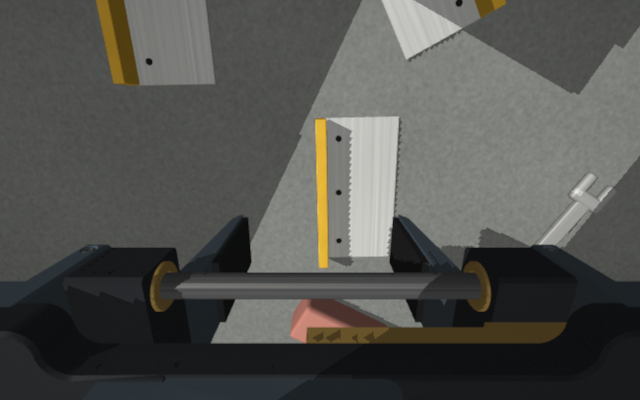

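View pics/side1.png

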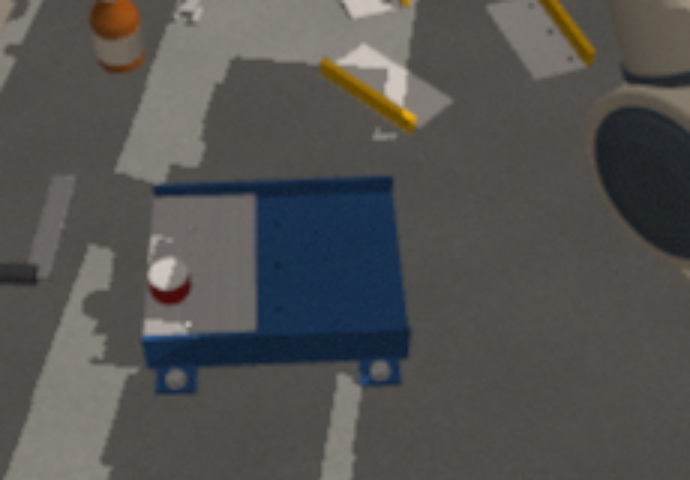

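Wrist: the bar runs nearly vertical at columns 316–327, rows 118–267, between the open fingers. Its right end lies near the pink compound bar. Side crop: the chute's lap edge is clear at the blue/steel boundary (257 in the crop). I'll refine both numerically.

```bash
cat > ch.py <<'E'
from h import *
from scipy.optimize import least_squares
def chute(c,P=None):
    """fit yaw, slot position: lap edge on z=.039 by colour, cheeks from depth"""
    P=cloud(c) if P is None else P
    hsv=cv2.cvtColor(c["pixels"],cv2.COLOR_BGR2HSV)
    rg=regions_of("chute",c)[0]["region"]
    g=rg&np.isfinite(P[...,0]);Q=P[g];sat=hsv[...,1][g];hue=hsv[...,0][g]
    blue=(sat>120)&(hue>95)&(hue<130)
    yaw=np.radians(10.95);o=np.array([.552,.153])
    for _ in range(4):
        ex=np.array([np.cos(yaw),np.sin(yaw)]);ey=np.array([-ex[1],ex[0]])
        x=(Q[:,:2]-o)@ex;y=(Q[:,:2]-o)@ey;z=Q[:,2]
        ck=(z>.047)&blue&(x>-.14)&(x<.10)
        L=ck&(y>.07)&(y<.115);Rr=ck&(y<-.07)&(y>-.115)
        s=[np.polyfit(x[k],y[k],1) for k in (L,Rr) if k.sum()>20]
        w=[k.sum() for k in (L,Rr) if k.sum()>20]
        lo,hi=np.mean(y[Rr]),np.mean(y[L])
        yaw+=np.arctan(np.average([a[0] for a in s],weights=w)); o=o+ey*(lo+hi)/2
    ex=np.array([np.cos(yaw),np.sin(yaw)]);ey=np.array([-ex[1],ex[0]])
    x=(Q[:,:2]-o)@ex;y=(Q[:,:2]-o)@ey
    k=(abs(y)<.08)&(x>-.05)&(x<.05)
    # edge: per y-bin threshold balancing blue/steel
    e=[]
    for b in np.arange(-.075,.08,.01):
        j=k&(abs(y-b)<.005)
        if j.sum()<10: continue
        xs=np.linspace(-.04,.04,161);cost=[(blue[j]&(x[j]>t)).sum()+(~blue[j]&(x[j]<t)).sum() for t in xs]
        m=np.min(cost);e.append((b,xs[np.where(cost==m)[0]].mean()))
    e=np.array(e);sl=np.polyfit(e[:,0],e[:,1],1);ed=np.median(e[:,1])
    bed=np.median(Q[blue&(x<-.02)&(x>-.12)&(abs(y)<.08),2]);top=np.median(Q[(x>.02)&(x<.07)&(abs(y)<.08)][:,2])
    s0=o+ex*ed
    print("yaw",np.degrees(yaw).round(2),"cheeks",lo.round(4),hi.round(4),w,"edge slope",np.degrees(sl[0]).round(2),"slot",s0.round(4),"bed",bed.round(4),"lap top",top.round(4))
    return yaw,s0
E
python3 - <<'E'
from ch import *
o=get_obs()
c=capture("wrist");P=cloud(c)
hsv=cv2.cvtColor(c["pixels"],cv2.COLOR_BGR2HSV)
m=cv2.inRange(hsv,(20,120,60),(35,255,255))>0
m[:,:305]=0;m[:,340:]=0;m[:110]=0;m[275:]=0
k=m&(P[...,2]>.02)&(P[...,2]<.032)
r=cv2.minAreaRect((P[k][:,:2]*1000).astype(np.float32));print("bar",k.sum(),r,np.median(P[k][:,2]))
q=(P[k][:,:2]);cc=q.mean(0);u,s,v=np.linalg.svd(q-cc,full_matrices=False);print(cc,np.degrees(np.arctan2(v[0,1],v[0,0])))
Rt=R.from_quat(o["eef_rot"],scalar_first=True).as_matrix();print("tool y",np.degrees(np.arctan2(Rt[1,1],Rt[0,1])),"z",Rt[:,2],o["tcp_pos"])
for n in ["scene","side"]: chute(capture(n))
E
```

```text
bar 1400 ((470.59686279296875, -379.68304443359375), (9.447574615478516, 148.06573486328125), 27.049728393554688) 0.025597448756405572
[ 0.46779008 -0.37424915] -62.99576563685611
tool y 26.007792738038628 z [ 7.55069145e-05 -8.53540131e-05 -9.99999994e-01] [ 0.46906001 -0.37690933  0.12401173]Traceback (most recent call last):
  File "<stdin>", line 11, in <module>
  File "ch.py", line 7, in chute
    rg=regions_of("chute",c)[0]["region"]
       ~~~~~~~~~~~~~~~~~~~~~^^^
IndexError: list index out of range
```

Emit:
arm_command:
  deltas: [0,1.5,-2.5,-30,0,0,1,0,1.5,-2.5,-60,0,0,1,0,1.5,-2.5,-90,0,0,1,0,1.5,-2.5,-108,0,0,1,0,1.5,-2.5,-117,0,0,1,0,1.5,-2.5,-117,0,0,1,-1,1.5,-2.5,-117,0,0,1,-1,1.5,-2.5,-117,0,0,1,-1,1.5,-2.5,-117,0,0,1,-1,1.5,-2.5,-117,0,0,1,-1,1.5,-2.5,-117,0,0,1,-1,1.5,-2.5,-117,0,0,1]
  grip_force: 50

```text
time: 3.6
tcp_pos: [0.4707, -0.3797, 0.0074]
eef_rot: [0.0, 0.522, 0.853, -0.0]
contact_force: [-2.4, -1.5, 1.7]
gripper_width: 0.158
grasp_force: 2.3
```

```bash
sed -i 's/rg=regions_of("chute",c)\[0\]\["region"\]/m=(P[...,0]>.36)\&(P[...,0]<.72)\&(P[...,1]>0)\&(P[...,1]<.32)\&(P[...,2]>.02);rg=m/' ch.py; python3 - <<'E'
from ch import *
for n in ["scene","side"]: chute(capture(n))
o=get_obs();print(o["time"],o["tcp_pos"],o["gripper_width"]*91,o["grasp_force"],o["contact_force"])
E
```

```text
yaw 10.84 cheeks -0.0962 0.0962 [np.int64(154), np.int64(174)] edge slope -0.05 slot [0.5436 0.1527] bed 0.0318 lap top 0.0407
yaw 10.92 cheeks -0.0968 0.0968 [np.int64(184), np.int64(133)] edge slope 0.45 slot [0.5448 0.1552] bed 0.0286 lap top 0.0377
3.7 [ 0.47052927 -0.37966954  0.00729268] 9.813851280374326 50.001845955848694 [-1.62566282  0.28198684  6.55987728]
```

Gripped: opening 9.8 mm, 50 N. Lifting and carrying.

Emit:
arm_command:
  deltas: [-1,0,0,20,0,0,0,-1,0,0,50,0,0,0,-1,0,0,80,0,0,0,-1,0,15,105,0,0,0,-1,0,45,110,0,0,-2,-1,0,80,110,0,0,-4,-1,0,115,110,0,0,-6,-1,0,150,110,0,0,-8,-1,-5,185,110,0,0,-10,-1,-5,220,110,0,0,-12,-1,-5,255,110,0,0,-14,-1,-5,290,110,0,0,-16]

```text
time: 4.7
tcp_pos: [0.465, -0.0879, 0.1169]
eef_rot: [-0.0, 0.637, 0.771, -0.0]
contact_force: [-0.2, 0.2, -2.4]
gripper_width: 0.105
grasp_force: 50.0
```

Emit:
arm_command:
  deltas: [-1,0,35,0,0,0,0,-1,0,70,0,0,0,0,-1,-2,105,0,0,0,0,-1,-3,140,0,0,0,0,-1,-4,170,0,0,0,0,-1,-6,195,0,0,0,0,-1,-7,215,0,0,0,0,-1,-7,227,0,0,0,0,-1,-7,227,0,0,0,0,-1,-7,227,0,0,0,0]

```text
time: 5.53
tcp_pos: [0.4583, 0.1378, 0.1168]
eef_rot: [-0.0, 0.636, 0.772, -0.0]
contact_force: [-0.5, -1.1, -2.7]
gripper_width: 0.108
grasp_force: 50.0
```

```bash
cat > st.py <<'E'
from ch import *
S=np.array([.5442,.1540]);Y=np.radians(10.88)
def rel(p):
    ex=np.array([np.cos(Y),np.sin(Y)]);ey=np.array([-ex[1],ex[0]]);d=np.asarray(p)[...,:2]-S
    return np.stack([d@ex,d@ey],-1)*1000
def state():
    o=get_obs();Rt=R.from_quat(o["eef_rot"],scalar_first=True).as_matrix()
    print("t",round(o["time"],2),"tcp",(o["tcp_pos"]*1000).round(1),"rel",rel(o["tcp_pos"]).round(1),"yaw",np.degrees(np.arctan2(Rt[1,1],Rt[0,1])).round(2),"tilt",(np.degrees(Rt[:,2])).round(2),"F",o["contact_force"].round(1),"M",o["moment"].round(2),"w",round(o["gripper_width"]*91,1),round(o["grasp_force"],1))
E
python3 - <<'E'
from st import *
state()
c=capture("wrist");cv2.imwrite("pics/w2.png",c["pixels"]);P=cloud(c)
for n in ["scene","side"]: chute(capture(n))
hsv=cv2.cvtColor(c["pixels"],cv2.COLOR_BGR2HSV)
for t in ["strip_bar","strip_left","strip_right","chute_slot"]:
    for d in place_of(t,c)[:2]:
        print(t,round(d["p"],2),np.round(d["position"]),rel(onz(c,d["position"],.03 if t=="chute_slot" else get_obs()["tcp_pos"][2]-(.0073-(.0145 if t=="strip_bar" else 0)))).round(1))
E
```

```text
t 5.53 tcp [458.3 137.8 116.8] rel [-87.5   0.3] yaw 11.08 tilt [-2.00e-02 -1.00e-02 -5.73e+01] F [-0.5 -1.1 -2.7] M [0.02 0.07 0.02] w 9.8 50.0
yaw 10.8 cheeks -0.0962 0.0962 [np.int64(149), np.int64(167)] edge slope -2.61 slot [0.5137 0.1469] bed 0.0318 lap top 0.0407
yaw 10.66 cheeks -0.0966 0.0966 [np.int64(186), np.int64(64)] edge slope 6.48 slot [0.5126 0.1491] bed 0.0287 lap top 0.0376
strip_bar 0.83 [319. 246.] [-86.3   1.2]
strip_left 0.74 [444. 129.] [-11.7  71.5]
strip_right 0.15 [446. 130.] [-10.5  71.4]
```

View pics/w2.png

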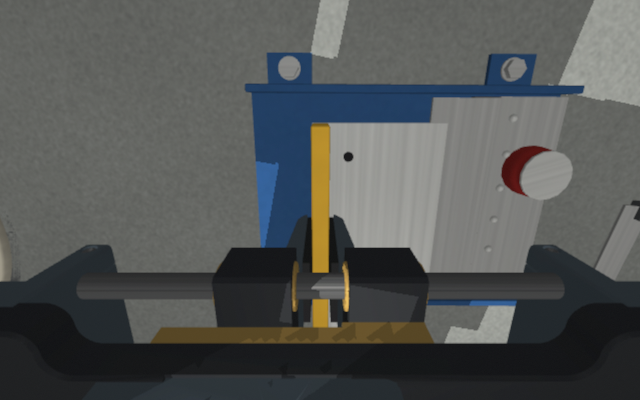

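Wrist: the held strip has its front edge at column ~445 and its left end at row ~123. The lap edge corner is at (431,97), and the left cheek runs along row ~88. I'll measure these clearances from the same view.

```bash
python3 - <<'E'
from st import *
c=capture("wrist");P=cloud(c);r=rel(P);z=P[...,2]*1000
hsv=cv2.cvtColor(c["pixels"],cv2.COLOR_BGR2HSV);blue=(hsv[...,1]>120)&(hsv[...,0]>95)&(hsv[...,0]<130)
v,u=np.mgrid[0:400,0:640]
ok=v<235
k=ok&blue&(z>46)&(z<58)&(r[...,1]>70)&(r[...,0]>-120)&(r[...,0]<60)
print("cheek top y pct",k.sum(),np.percentile(r[k][:,1],[2,10,50,90,98]).round(1),"slope deg",np.degrees(np.polyfit(r[k][:,0],r[k][:,1],1)[0]),np.median(z[k]))
k=ok&(z>30)&(z<46)&(r[...,1]>79)&(r[...,1]<92)&(r[...,0]>-30)&(r[...,0]<40)
print("bed/lap strip: blue x max",np.percentile(r[k&blue][:,0],[90,98,100]).round(1),"steel x min",np.percentile(r[k&~blue][:,0],[0,2,10]).round(1))
zz=get_obs()["tcp_pos"][2]*1000
k=ok&~blue&(z>zz-9)&(z<zz+4)
print("plate",k.sum(),np.median(z[k]),"x",np.percentile(r[k][:,0],[1,99]),"y",np.percentile(r[k][:,1],[99,99.8,100]))
for y0 in (0,20,40,60):
    j=k&(abs(r[...,1]-y0)<5)
    if j.sum()>20: print(y0,np.percentile(r[j][:,0],99.5))
k=ok&(z>zz+12)&(z<zz+24)&(hsv[...,0]>18)&(hsv[...,0]<35)&(hsv[...,1]>120)
print("bar",k.sum(),np.median(z[k]),"x",np.percentile(r[k][:,0],[2,50,98]),"y",np.percentile(r[k][:,1],[99.8,100]),"slope",np.degrees(np.polyfit(r[k][:,1],r[k][:,0],1)[0]))
E
```

```text
cheek top y pct 1954 [ 94.7  94.9  97.6  99.8 100.4] slope deg -0.07298683231338321 51.595109356378565
bed/lap strip: blue x max [3.  6.2 7.4] steel x min [5.7 6.1 8.5]
plate 12199 112.27701255001185 x [-79.37708998 -11.28362027] y [74.21252808 74.34842231 74.45064779]
0 -10.467800075192292
20 -11.041883305718773
40 -10.881867180358034
60 -11.042801694482952
bar 1939 135.2480737386326 x [-90.3523088  -85.81650576 -81.20376165] y [74.27536125 74.31555754] slope -0.1588053386025785
```

Emit:
arm_command:
  deltas: [-1,0,0.7,-20,0,0,0,-1,0,0.7,-45,0,0,0,-1,0,0.7,-65,0,0,0,-1,0,0.7,-73,0,0,0,-1,0,0.7,-76,0,0,0,-1,0,0.7,-77.5,0,0,0,-1,0,0.7,-78.5,0,0,0,-1,0,0.7,-78.5,0,0,0]

```text
time: 6.6
tcp_pos: [0.4591, 0.1383, 0.0391]
eef_rot: [0.0, 0.636, 0.772, 0.0]
contact_force: [-0.1, 0.0, -3.4]
gripper_width: 0.108
grasp_force: 50.0
```

Emit:
arm_command:
  deltas: [-1,0,0,-0.5,0,0,0,-1,0,0,-1,0,0,0,-1,0,0,-1,0,0,0,-1,0,0,-1,0,0,0]

```text
time: 6.93
tcp_pos: [0.4586, 0.1382, 0.0376]
eef_rot: [0.0, 0.636, 0.772, 0.0]
contact_force: [-0.8, 0.2, -2.4]
gripper_width: 0.104
grasp_force: 50.0
```

```bash
cat > look.py <<'E'
from st import *
state()
c=capture("wrist");P=cloud(c);r=rel(P);z=P[...,2]*1000
hsv=cv2.cvtColor(c["pixels"],cv2.COLOR_BGR2HSV);blue=(hsv[...,1]>120)&(hsv[...,0]>95)&(hsv[...,0]<130)
v,u=np.mgrid[0:400,0:640];ok=v<235
k=ok&blue&(z>46)&(z<58)&(r[...,1]>70)&(r[...,0]>-120)&(r[...,0]<60)
print("cheek inner",np.percentile(r[k][:,1],[2]),"slope",np.degrees(np.polyfit(r[k][:,0],r[k][:,1],1)[0]))
y=(hsv[...,0]>18)&(hsv[...,0]<35)&(hsv[...,1]>120)&ok&(abs(r[...,1])<90)&(r[...,0]<0)&(r[...,0]>-120)
t=y&(z>52)
print("bar top z",np.median(z[t]),"left end",np.percentile(r[t][:,1],99.8),"x",np.percentile(r[t][:,0],[2,50,98]),"slope",np.degrees(np.polyfit(r[t][:,1],r[t][:,0],1)[0]))
for y0 in (20,40,60):
    j=ok&~blue&~y&(abs(r[...,1]-y0)<8)&(r[...,0]>-70)&(r[...,0]<90)
    for a in range(-60,70,12):
        q=j&(abs(r[...,0]-a)<4)
        print((a,np.median(z[q]).round(1)) if q.sum()>5 else (a,None),end=" ")
    print()
E
python3 look.py
```

```text
t 6.93 tcp [458.6 138.2  37.6] rel [-87.    0.7] yaw 11.0 tilt [ 2.00e-02  0.00e+00 -5.73e+01] F [-0.8  0.2 -2.4] M [0.03 0.02 0.01] w 9.5 50.0
cheek inner [94.62138773] slope -0.06445005715003962
bar top z 55.974045742606606 left end 75.33811454086651 x [-90.09100437 -85.57560939 -80.97286216] slope -0.2722742521019046
(-60, np.float64(33.0)) (-48, np.float64(33.0)) (-36, np.float64(33.0)) (-24, np.float64(33.0)) (-12, np.float64(32.9)) (0, None) (12, np.float64(38.5)) (24, np.float64(38.5)) (36, np.float64(38.6)) (48, np.float64(38.6)) (60, np.float64(38.6)) 
(-60, np.float64(33.0)) (-48, np.float64(33.0)) (-36, np.float64(33.0)) (-24, np.float64(33.1)) (-12, np.float64(33.1)) (0, None) (12, np.float64(38.4)) (24, np.float64(38.6)) (36, np.float64(38.6)) (48, np.float64(38.6)) (60, np.float64(38.6)) 
(-60, np.float64(33.0)) (-48, np.float64(33.0)) (-36, np.float64(33.1)) (-24, np.float64(33.0)) (-12, np.float64(32.9)) (0, None) (12, np.float64(38.6)) (24, np.float64(38.6)) (36, np.float64(38.6)) (48, np.float64(38.6)) (60, np.float64(38.6))
```

Level, with the underside about 0.4 mm above the bed and the lap 6 mm up. Sliding in.

Emit:
arm_command:
  deltas: [-1,3.9,0.8,0,0,0,-0.2,-1,7.9,1.5,0,0,0,-0.2,-1,11.8,2.3,0,0,0,-0.2,-1,15.7,3,0,0,0,-0.2,-1,19.6,3.8,0,0,0,-0.2,-1,23.6,4.5,0,0,0,-0.2,-1,27.5,5.3,0,0,0,-0.2,-1,27.5,5.3,0,0,0,-0.2]

```text
time: 7.65
tcp_pos: [0.4871, 0.1437, 0.0374]
eef_rot: [0.0, 0.637, 0.771, 0.0]
contact_force: [0.2, -0.7, -2.4]
gripper_width: 0.11
grasp_force: 50.0
```

```bash
python3 look.py
```

```text
t 7.65 tcp [487.1 143.7  37.4] rel [-58.1   0.6] yaw 10.8 tilt [ 5.00e-02  1.00e-02 -5.73e+01] F [ 0.2 -0.7 -2.4] M [0.01 0.07 0.01] w 10.0 50.0
cheek inner [94.66415321] slope -0.09819001438835617
bar top z 55.782969075239194 left end 75.31102619975992 x [-61.07909835 -56.46821649 -51.81222026] slope -0.055007109491230693
(-60, np.float64(47.8)) (-48, np.float64(42.9)) (-36, np.float64(32.8)) (-24, np.float64(32.8)) (-12, np.float64(32.8)) (0, np.float64(32.8)) (12, np.float64(38.6)) (24, np.float64(38.6)) (36, np.float64(38.7)) (48, np.float64(38.6)) (60, np.float64(38.6)) 
(-60, None) (-48, np.float64(32.9)) (-36, np.float64(32.8)) (-24, np.float64(32.9)) (-12, np.float64(32.8)) (0, np.float64(32.8)) (12, np.float64(38.6)) (24, np.float64(38.6)) (36, np.float64(38.6)) (48, np.float64(38.6)) (60, np.float64(38.8)) 
(-60, np.float64(29.5)) (-48, np.float64(32.9)) (-36, np.float64(33.0)) (-24, np.float64(32.7)) (-12, np.float64(32.8)) (0, np.float64(32.8)) (12, np.float64(38.6)) (24, np.float64(38.6)) (36, np.float64(38.6)) (48, np.float64(38.6)) (60, np.float64(38.6))
```

The front edge is under the lap and the lap hasn't lifted. Continuing in, slower near the stop.

Emit:
arm_command:
  deltas: [-1,3.4,0.7,0,0,0,0,-1,6.9,1.3,0,0,0,0,-1,10.3,2,0,0,0,0,-1,13.7,2.6,0,0,0,0,-1,16.7,3.2,0,0,0,0,-1,18.2,3.5,0,0,0,0,-1,18.2,3.5,0,0,0,0]

```text
time: 8.28
tcp_pos: [0.5046, 0.1471, 0.0374]
eef_rot: [0.0, 0.637, 0.771, 0.0]
contact_force: [-0.8, 0.8, -2.7]
gripper_width: 0.104
grasp_force: 50.0
```

Emit:
arm_command:
  deltas: [-1,1,0.2,0,0,0,0,-1,2,0.4,0,0,0,0,-1,3,0.6,0,0,0,0,-1,3,0.6,0,0,0,0]

```text
time: 8.62
tcp_pos: [0.5074, 0.1476, 0.0374]
eef_rot: [0.0, 0.637, 0.771, 0.0]
contact_force: [0.2, -0.7, -1.6]
gripper_width: 0.108
grasp_force: 50.0
```

Emit:
arm_command:
  deltas: [-1,0.8,0.15,0,0,0,0,-1,1.6,0.3,0,0,0,0,-1,2.4,0.45,0,0,0,0,-1,2.4,0.45,0,0,0,0]

```text
time: 8.95
tcp_pos: [0.5088, 0.148, 0.0373]
eef_rot: [-0.001, 0.637, 0.771, -0.001]
contact_force: [-4.4, -1.0, 0.3]
gripper_width: 0.109
grasp_force: 50.0
```

Emit:
arm_command:
  deltas: [-1,0.5,0.1,0,0,0,0,-1,1,0.2,0,0,0,0,-1,1,0.2,0,0,0,0]

```text
time: 9.2
tcp_pos: [0.5088, 0.148, 0.0373]
eef_rot: [-0.001, 0.637, 0.771, -0.001]
contact_force: [-10.1, -2.9, 6.3]
gripper_width: 0.103
grasp_force: 50.0
```

Touched the stop (10 N back). Now pressing down while keeping that push.

Emit:
arm_command:
  deltas: [-1,0,0,-0.7,0,0,0,-1,0,0,-1.4,0,0,0,-1,0,0,-2,0,0,0,-1,0,0,-2,0,0,0]

```text
time: 9.53
tcp_pos: [0.5088, 0.148, 0.0372]
eef_rot: [-0.001, 0.637, 0.771, -0.001]
contact_force: [-20.5, -4.5, 51.7]
gripper_width: 0.103
grasp_force: 50.0
```

```bash
python3 look.py; python3 - <<'E'
from st import *
c=capture("side");cv2.imwrite("pics/s3.png",cv2.resize(c["pixels"][190:300,250:380],None,fx=5,fy=5))
E
```

```text
t 9.53 tcp [508.8 148.   37.2] rel [-35.9   0.8] yaw 10.81 tilt [-1.20e-01 -3.00e-02 -5.73e+01] F [-20.5  -4.5  51.7] M [-0.89  3.72 -0.07] w 9.3 50.0
cheek inner [94.54187514] slope -0.11942593360791653
bar top z 55.56613253458395 left end 75.3984498858617 x [-38.85044402 -34.22254677 -29.66266049] slope -0.1632415989473254
(-60, None) (-48, np.float64(55.2)) (-36, np.float64(58.1)) (-24, np.float64(40.6)) (-12, np.float64(32.7)) (0, np.float64(32.7)) (12, np.float64(38.6)) (24, np.float64(38.6)) (36, np.float64(38.6)) (48, np.float64(38.6)) (60, np.float64(38.6)) 
(-60, None) (-48, None) (-36, None) (-24, np.float64(32.6)) (-12, np.float64(32.7)) (0, np.float64(32.6)) (12, np.float64(38.6)) (24, np.float64(38.7)) (36, np.float64(38.6)) (48, np.float64(38.6)) (60, np.float64(38.6)) 
(-60, None) (-48, None) (-36, None) (-24, np.float64(32.7)) (-12, np.float64(32.6)) (0, np.float64(32.7)) (12, np.float64(38.6)) (24, np.float64(38.5)) (36, np.float64(38.6)) (48, np.float64(38.7)) (60, np.float64(38.7))
```

View pics/s3.png

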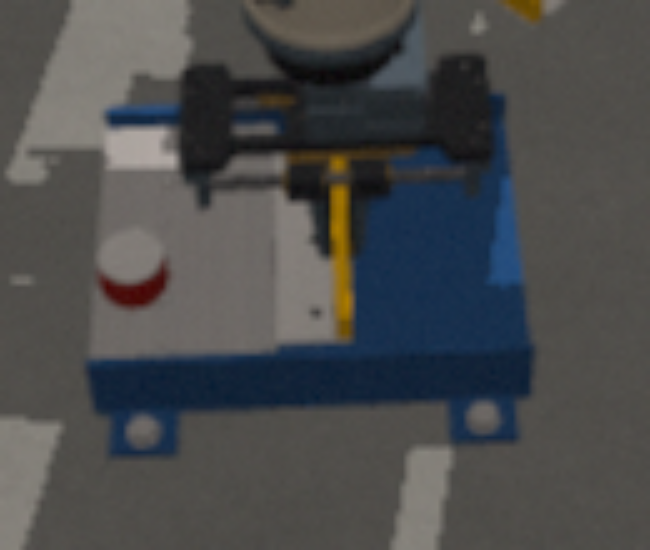

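The side view and depth agree. The bar is 40 mm back from the lap edge (home), with a 19 mm gap to the cheek (centred). The lap top is unchanged at 38.6 mm, pressing force is about 50 N, and there is almost no yaw moment, so it sits square on the stop. I'll check that it holds steady.

Emit:
arm_command:
  deltas: [-1,0,0,0,0,0,0,-1,0,0,0,0,0,0,-1,0,0,0,0,0,0,-1,0,0,0,0,0,0,-1,0,0,0,0,0,0,-1,0,0,0,0,0,0]

```text
time: 10.13
tcp_pos: [0.5089, 0.148, 0.0372]
eef_rot: [-0.001, 0.637, 0.771, -0.001]
contact_force: [-19.9, -4.2, 51.7]
gripper_width: 0.106
grasp_force: 50.0
```

```bash
python3 look.py | head -3
```

```text
t 10.13 tcp [508.9 148.   37.2] rel [-35.8   0.7] yaw 10.81 tilt [-1.10e-01 -3.00e-02 -5.73e+01] F [-19.9  -4.2  51.7] M [-0.83  3.72 -0.07] w 9.6 50.0
cheek inner [94.55103805] slope -0.12818470113500485
bar top z 55.62118689849294 left end 75.40326933754311 x [-38.84381807 -34.22299514 -29.66980234] slope -0.16403300965137957
```

Steady, so I'm handing it in.

```bash
python3 -c "from rig import *; print(finish_job())"
```

```text
the job is handed in; nothing more can be done
None
```

The strip is fully home against the stop under the lapped plate, centred to within about 0.5 mm. It is held flat on the chute floor with about 50 N of downward push, the lap never lifted in the depth checks, and I handed the job in at about 10 s.

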